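# Rehang the display case's lift-off door

### The arm

A 6-joint arm with a two-finger parallel gripper is mounted at the origin on the work surface. World frame = base frame: x ahead of the robot, y to its left, z up, the work surface at z = 0. Lengths are in m, angles in rad, forces in N, time in s.
With the tool pointing down it reaches from about 0.275 to 0.875 m from the base axis. Payload 12.5 kg.
Tool frame: the origin (TCP) lies on the front face of the gripper's body, between the roots of the fingers; the fingertips stand 73 mm ahead of it and the grasp point (between the pads) lies 54 mm ahead of it; z points along the fingers, y is the line along which they close (so a half turn about z gives the same grasp; the last joint's range is limited). The gripper opens to 85 mm and grips with 20 to 120 N. Pads are 22 mm wide; open, the fingers measure 114 mm over their backs; the gripper's body (76 mm by 85 mm) begins 54 mm behind the grasp point. The pads swing forward as they close: fully open they stand 13 mm farther back than shut.
Start: joints at [-1.38, 0.351, 1.652, -0, 1.139, -0.085], TCP at [0.15, -0.529, 0.304] pointing down, gripper open.
Joint ranges: [-2.75, 2.75], [-0.79, 2.1], [0.01, 2.65], [-1.57, 4.71], [0.07, 3.14], [-2.87, 2.87]. Speed limits (rad/s): [2.22, 2.22, 2.79, 3.14, 3.14, 3.14].

### API

Orientations are given as a unit quaternion [w, x, y, z].
In Python, from cell import r, viewer, models gives the robot as it stands. The module is installed in compiled form; this text tells all that it offers.
- The arm moves only by the tool carry_out, never from a script. Its argument "motion" is a list of rows, each a list of 3 entries, a list of its own where there are three numbers: the opening, from 0 (shut) to 1 (fully open), then the shift along the tool's x, y, z as a fraction of full scale, then the turn, a rotation vector about the tool's x, y, z as a fraction of full scale. A call has 1 to 5 rows; each row shifts and turns the commanded pose from where the row before left it, along the tool's axes as they then stand; what a row does not reach is not made up. Full scale, the value 1, is 20 mm for a shift and 0.08 rad for a turn. A row lasts 1/10 s, in which the tool goes at most 50 mm and 8.59 degrees, less where a joint would pass 70% of its speed; a pose out of reach is approached as far as the arm can. A call with a number of a shift or a turn outside -1 to 1 is refused whole. A call with a gripper value outside its range is refused whole. The fingers move at their own pace and stop on an object; the grip force is fixed at half the most. Time passes only in rows, so rows that do not move let the fingers close. It gives the time, the measured TCP pose, the force, the opening and the grip force at its end, in the units of the state.
- r.observe(): the state, without advancing time (a new reading comes with each control period).
- viewer.camera(name): name is "side" or "top" or "wrist"; returns a dict with "pixels" (420x560x3 uint8, blue, green, red), "fx", "fy", "cx", "cy" (pixels), "T" (4x4, takes a point from camera to world coordinates). Camera axes: x right, y down, z forward; pixel columns grow to the right and rows downward; lengths in m; the calibration is good to about 2 mm. A picture is of the moment at which its call begins. There is no depth.
- r.hand_in(): hands the job in; it is judged then, once.
Trained networks look in a picture, given as the dict that the camera call returned (one of the last four; its "shot" number tells which), for a name from the list of things; names that differ only in an ending like _2 or _b are one class to them, and where a whole thing is asked for, a point or a joint stands for the part that bears it (a point fixed in the world has none). Each returns a list of dicts, best first, with "conf" (0 to 1); they miss things now and then, are a little off and sometimes report something else, mostly with a low value. They report only what shows in the picture. A call takes as long as a camera call. They do not tell look-alikes from the thing itself.
- models.boxes_of(target, picture): "at" ([x, y, z] in m, in the coordinates of the camera as it stood for that picture, good to about 4 mm: the middle of the surface that is visible of it).
- models.outline_of(target, picture): "pixels" (420x560 bool, what is visible of it).
The state is a dict: "time_s": time; "qpos": joint angles; "qvel": joint speeds; "effort": joint torques, N m; "ee_pos": TCP position; "tcp_rot": TCP orientation; "contact_force": force on the tool from outside, world axes, zero at the start; "torque": the same for the moment, N m; "width": finger opening in m; "gripper_force": force on a finger pad.
Only numpy, scipy, OpenCV 4.12 (cv2) and the standard library are available. Lean on these libraries where they do the work, as an engineer would, in place of code of your own. Each camera call takes 0.05 s, during which the arm holds its last target. There are 200 camera calls.

### The job

The little door of the display case stands on the book rest. Take it by its top rail, hold it upright and standing open in front of the case, lower both its hinge knuckles gently onto the two hinge pins until they are fully seated, then let go and swing the door shut without slamming it. Leave the mug, the card box and the books where they are.

Things in the scene. Friction and masses are not known exactly. Their poses are not given: they have to be found in the camera images.
- case: Fixed pine display case, open front, 152 wide, 110 deep, 199 mm high. Origin on the table straight below the common vertical axis of both hinge pins. x: along the shut door, hinge to free edge; y: out of the front; z up. Walls fill x 14..166, y -118..-8 mm. Roof 187-199 mm up; at x 50..166 its lip reaches to y 2 mm, above the shut door: the door goes on only when open (60-130 degrees).
- pin_low (a point): Seat of the lower steel pin: on the axis at the pin's root, 50 mm above the table, where the knuckle's lower face rests on the bracket (18 mm round, 12 mm thick, joined back to the case's side). The pin rises 24 mm, 9 mm thick, its last 8 mm tapering to 3 mm. Axes as the case's.
- pin_up (a point): Seat of the upper pin, same pin and bracket, 90 mm straight above the lower. The underside of this bracket is 128 mm above the table, so the lower knuckle cannot come down past it: bring the door in from the front about 35 mm above its seat, then lower it.
- door_centre (a point): Centre of the loose door's panel: pine frame 24 mm wide with clear pane, 150 wide, 150 high, 12 mm thick, 0.2-0.4 kg. x: hinge edge to free edge; y: out of the outer face; z: up the door. Upper edge 75 mm along z. A steel knob 14 mm thick stands 18 mm out of the outer face at x 63, z -10 mm from here.
- door: The same door and axes; origin on its hinge axis level with its lower edge, 89 mm along -x and 75 mm along -z from door_centre. Hung and shut, its axes agree with the case's and the origin is 30 mm above the case's; open, it is turned about z, its x towards the case's y. It swings freely with a little friction, stays where left, and has about 1 mm play on the pins.
- rest: Fixed plywood book rest, 120 wide, that holds the door at the start, leaning 30 degrees from vertical, upper edge nearer the robot, outer face upward. Its board reaches 85 mm up the door's back, a 12 mm lip stands at the outer face; the upper 65 mm of the door is free on both sides. Origin on the table below the middle; x along the ledge, z up.
- knuckle_low (a point): Lower end of the lower steel knuckle's hole, on its axis: a tube 21 mm outside, hole 11.5 mm, through, 16 mm long along the door's z. 89 mm along -x and 55 mm along -z from door_centre. It lies on pin_low when seated.
- knuckle_up (a point): The same of the upper knuckle, 90 mm above the lower along the door's z. It lies on pin_up when seated.
- mug: Bystander: white mug, 76 mm across, 88 mm high. Origin under its centre.
- cardbox: Bystander: open cardboard box 85 x 50 x 60 mm with photograph cards standing in it, 80 mm high in all. Origin under its centre.
- books: Bystander: two flat small guide books, 110 x 160 mm, 24 mm high. Origin under the centre.
Not all that is in view belongs to the job. What is shaped like the door but red or yellow is not meant.

How it is judged:
On the way:
1. both knuckles are fully seated on their pins (within 4 mm sideways and 3 mm in height) while the door stands open by more than 35 degrees (horizontal distance between knuckle_low and pin_low below 0.004 m and horizontal distance between knuckle_up and pin_up below 0.004 m and z of knuckle_low in the frame of pin_low between -0.003 and 0.003 m and z of knuckle_up in the frame of pin_up between -0.003 and 0.003 m and angle between the x axis of door and the x axis of case, either way round above 0.61 rad), for 0.2 s.
At the end, for the whole second after the job is handed in: The door hangs on both pins, knuckles seated within 4 mm sideways and 3 mm in height, is shut to within 6 degrees and is at rest (horizontal distance between knuckle_low and pin_low below 0.004 m and horizontal distance between knuckle_up and pin_up below 0.004 m and z of knuckle_low in the frame of pin_low between -0.003 and 0.003 m and z of knuckle_up in the frame of pin_up between -0.003 and 0.003 m and angle between the x axis of door and the x axis of case, either way round below 0.1 rad and x of door_centre in the frame of case above 0.05 m and angular speed of door below 0.1 rad/s); the robot touches nothing.
It fails at once if the door is dropped onto the pins or slammed (over 0.45 m/s or 2.5 rad/s while its lower knuckle is within 12 mm of the pin's axis and 24 mm of its seat) (distance between knuckle_low and pin_low below 0.024 m and horizontal distance between knuckle_low and pin_low below 0.012 m and (linear speed of door above 0.45 m/s or angular speed of door above 2.5 rad/s)).
It fails at once if the mug, the card box or the books are moved by more than 25 mm (distance of any of mug, cardbox, books from where it was at the start of the episode above 0.025 m).
It also fails if it takes over 51 s, if anything falls off the work surface, if the arm or the gripper's body presses on something with over 40 N, if the wrist force passes 120 N, or if a joint passes its speed limit or range.

## Working session

There is one attempt and no reset: what is moved stays moved. The work goes in short steps, Python scripts to look and compute and a tool call to move; the robot and the scene stay as the last step left them, time stands still between calls to the robot, and variables do not carry over. Pictures are saved under pics/ and viewed, at most 10 in all, crops included, and the job is handed in when it is done.

Besides the shell and the picture viewer there is one more tool, called after "Request:" by a JSON object that holds its "method" and its "body". carry_out: Moves the arm, as the interface text tells. Shift numbers are shares of 20 mm and turn numbers shares of 0.08 rad, none past 1 either way. Its arguments: {"type":"object","properties":{"motion":{"type":"array","items":{"type":"array"}}},"required":["motion"]}

```bash
mkdir -p pics; cat > h.py <<'E'
import numpy as np, cv2
from cell import r, viewer, models
def save(n,p): cv2.imwrite(f'pics/{n}.png',p['pixels'])
def proj(p,X):
    X=np.atleast_2d(X); T=np.linalg.inv(p['T']); c=X@T[:3,:3].T+T[:3,3]
    return np.c_[p['fx']*c[:,0]/c[:,2]+p['cx'],p['fy']*c[:,1]/c[:,2]+p['cy']]
def world(p,a): return p['T'][:3,:3]@np.array(a)+p['T'][:3,3]
E
python3 - <<'E'
from h import *
np.set_printoptions(precision=4,suppress=True)
ps={n:viewer.camera(n) for n in ('side','top')}
for n,p in ps.items():
    save(n,p); print(n,p['fx'],p['cx'],p['cy'],p['T'][:3].tolist())
    for t in ['case','pin_low','pin_up','door_centre','door','rest','knuckle_low','knuckle_up','mug','cardbox','books']:
        try: print(t,[(round(b['conf'],2),world(p,b['at']).round(4).tolist()) for b in models.boxes_of(t,p)][:3])
        except Exception as e: print(t,e)
a=np.hstack([ps['side']['pixels'],ps['top']['pixels']])
s=r.observe(); print(s)
E
```

```text
side 525.3483723403501 285.87710626818637 208.5965858388535 [[-0.99583468040368, -0.07879015721670783, 0.04588464264944272, 0.5114461959717365], [-0.08998497349993798, 0.7681729796059868, -0.6338871965479945, 0.6347273662712616], [0.014696729211496319, -0.635375782139221, -0.7720632238498718, 1.0612060492848423]]
case [(0.6, [0.5361, 0.3037, 0.1952]), (0.33, [0.5267, -0.2276, 0.1038])]
pin_low [(0.96, [0.5377, 0.2984, 0.1956])]
pin_up [(0.94, [0.5425, 0.3011, 0.1949]), (0.59, [0.5435, -0.2102, 0.0069])]
door_centre [(0.85, [0.3025, -0.1566, 0.0215]), (0.69, [0.5288, -0.2273, 0.1031]), (0.55, [0.5243, -0.5317, 0.0205])]
door [(0.95, [0.5244, -0.2254, 0.1014]), (0.86, [0.3034, -0.159, 0.0199]), (0.74, [0.7758, -0.0838, 0.0576])]
rest [(0.79, [0.5415, -0.2105, 0.0082])]
knuckle_low [(0.82, [0.2998, -0.162, 0.0233]), (0.65, [0.5239, -0.2281, 0.1017]), (0.61, [0.5241, -0.5302, 0.0231])]
knuckle_up [(0.84, [0.5247, -0.2326, 0.1014]), (0.65, [0.5278, -0.5312, 0.0213]), (0.56, [0.2982, -0.1612, 0.021])]
mug [(0.81, [0.7745, -0.0861, 0.0548])]
cardbox [(0.84, [0.4382, 0.0078, 0.0597])]
books 
[... 956 characters left out ...]
147, -0.5334, 0.0194]), (0.89, [0.2984, -0.1663, 0.0198])]
mug [(0.87, [0.7793, -0.0958, 0.0325]), (0.61, [0.5199, -0.2385, 0.1088])]
cardbox [(0.65, [0.4346, -0.006, 0.0601])]
books [(0.67, [0.7173, -0.2793, 0.0246])]
{'time_s': 1.2, 'qpos': array([-1.3796,  0.3507,  1.6518,  0.    ,  1.1391, -0.0846]), 'qvel': array([-0.0005, -0.0006,  0.0005, -0.0008,  0.0009,  0.0004]), 'effort': array([  0.0009, -50.6027, -29.164 ,  -0.0001,   0.0007,   0.    ]), 'ee_pos': array([ 0.1498, -0.5292,  0.3039]), 'tcp_rot': array([0.    , 0.9905, 0.1375, 0.    ]), 'contact_force': array([0.1537, 0.3449, 0.1134]), 'torque': array([ 0.0174, -0.0129, -0.046 ]), 'gripper_force': 0.0, 'width': 0.0855357626084505}
```

View pics/side.png

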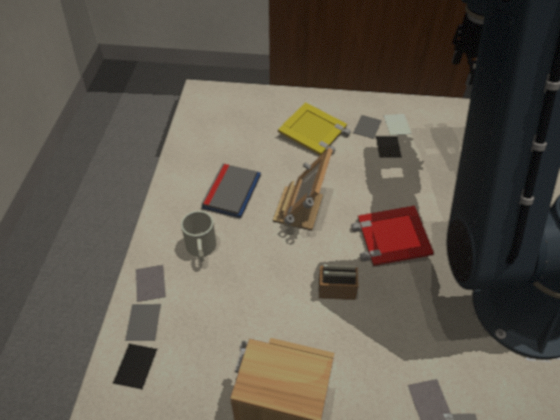

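View pics/top.png

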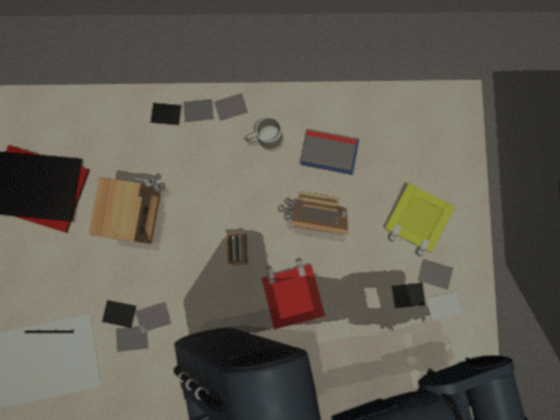

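```bash
cat >> h.py <<'E'
from scipy.spatial.transform import Rotation as R
from scipy.optimize import minimize
def box(x0,x1,y0,y1,z0,z1): return np.array([[x,y,z] for x in(x0,x1) for y in(y0,y1) for z in(z0,z1)])/1000.
CASE=[box(14,166,-118,-8,0,199),box(50,166,-118,2,187,199)]
DOOR=[box(14,164,-6,6,0,150)]+[box(-8,14,-9,9,a,a+16) for a in(20,110)]+[box(145,159,6,24,58,72)]
def rend(p,parts,Rm,t,k=3):
    m=np.zeros((420*k,560*k),np.uint8)
    for b in parts:
        q=((proj(p,b@Rm.T+t)+.5)*k*16).astype(np.int32)
        cv2.fillConvexPoly(m,cv2.convexHull(q),255,shift=4)
    return cv2.resize(m,(560,420),interpolation=cv2.INTER_AREA)/255.
def fit(parts,pose,views,x0,step):
    def f(x):
        Rm,t=pose(x); s=0
        for p,M in views:
            m=rend(p,parts,Rm,t); s+=np.abs(m-M).sum()/M.sum()
        return s
    for _ in range(3):
        S=np.vstack([x0]+[x0+np.eye(len(x0))[i]*step[i] for i in range(len(x0))])
        o=minimize(f,x0,method='Nelder-Mead',options=dict(initial_simplex=S,xatol=1e-4,fatol=1e-4)); x0=o.x
    return o.x,o.fun
def casepose(x): return R.from_euler('z',x[2]).as_matrix(),np.array([x[0],x[1],0])
def doorpose(x): # origin, yaw, lean
    return (R.from_euler('z',x[3])*R.from_euler('x',x[4] if len(x)>4 else np.pi/6)).as_matrix(),np.array(x[:3])
def near(t,p,X,rad=.08):
    o=models.outline_of(t,p); u=proj(p,X)[0]
    o=[a for a in o if np.hypot(*(np.argwhere(a['pixels']).mean(0)[::-1]-u))<40]
    return o[0]['pixels'].astype(float) if o else None
E
python3 - <<'E'
from h import *
np.set_printoptions(precision=4,suppress=True)
ps=[viewer.camera(n) for n in('side','top')]
C=[];D=[]
for p in ps:
    m=near('case',p,[.536,.29,.12]); C+=[(p,m)] if m is not None else []
    m=near('door',p,[.52,-.235,.104]); D+=[(p,m)] if m is not None else []
print(len(C),len(D),[m.sum() for _,m in C+D])
import pickle; pickle.dump((C,D),open('masks.pkl','wb'))
xc=fit(CASE,casepose,C,np.array([.61,.21,np.pi]),[.02,.02,.1]); print('case',xc)
xd=fit(DOOR,doorpose,D,np.array([.55,-.15,.04,-1.7]),[.02,.02,.02,.1]); print('door',xd)
vis=[]
for (p,m),par,po in [(C[-1],CASE,casepose(xc[0])),(C[0],CASE,casepose(xc[0])),(D[-1],DOOR,doorpose(xd[0])),(D[0],DOOR,doorpose(xd[0]))]:
    im=p['pixels'].copy(); w=rend(p,par,*po)
    for M,c in((w,(0,255,0)),(m,(255,0,255))):
        cs,_=cv2.findContours((M>.5).astype(np.uint8),0,1)
    	
        cv2.drawContours(im,cs,-1,c,1)
    u=proj(p,po[1]+po[0]@par[0].mean(0))[0].astype(int); u=np.clip(u,[60,45],[499,374])
    vis.append(cv2.resize(im[u[1]-45:u[1]+45,u[0]-60:u[0]+60],(400,300),interpolation=2))
cv2.imwrite('pics/v1.png',np.vstack([np.hstack(vis[:2]),np.hstack(vis[2:])]))
E
```

```text
2 2 [np.float64(7107.0), np.float64(3775.0), np.float64(1400.0), np.float64(1443.0)]
case (array([0.6164, 0.2188, 3.004 ]), np.float64(0.11719714143026821))
door (array([ 0.5778, -0.1621,  0.0297, -1.7699]), np.float64(0.19620323943853354))
```

View pics/v1.png

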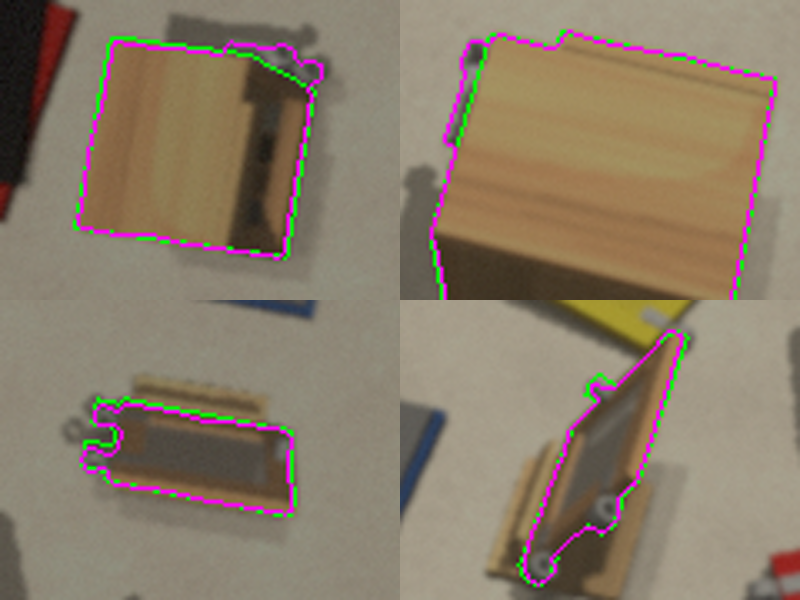

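```bash
cat >> h.py <<'E'
def quat(q): return R.from_quat(np.roll(q,-1))
def plan(Rt,pt,N=None,start=None):
    """N identical rows from the present pose to pose (Rt,pt)"""
    s=r.observe(); R0,p0=start if start else (quat(s['tcp_rot']).as_matrix(),s['ee_pos'])
    w=R.from_matrix(R0.T@Rt).as_rotvec(); d=R0.T@(pt-p0)
    if N is None: N=int(np.ceil(max(np.linalg.norm(d)/.019,np.linalg.norm(w)/.078,1)))
    while 1:
        E=[R.from_rotvec(w/N*k).as_matrix() for k in range(N+1)]
        t=np.linalg.solve(sum(E[:N]),d)
        if abs(t).max()<=.02: break
        N+=1
    P=[p0]
    for k in range(N): P.append(P[-1]+R0@E[k]@t)
    P=np.array(P)
    print('N',N,'shift',(t/.02).round(3).tolist(),'turn',(w/N/.08).round(3).tolist(),'path min',P.min(0).round(3),'max',P.max(0).round(3))
def st():
    s=r.observe(); print('t',round(s['time_s'],2),'tcp',s['ee_pos'].round(4),'w',round(s['width'],4),'F',s['contact_force'].round(1),'g',s['gripper_force']); return s
def tool_for_door(Rd,td,gx=.089,gz=.137,back=0.):
    Rt=Rd@np.diag([-1,1,-1.]); return Rt,td+Rd@np.array([gx,0,gz+.054+back])
E
python3 - <<'E'
from h import *
st()
Rd,td=doorpose([.5778,-.1621,.0297,-1.7699])
Rt,pre=tool_for_door(Rd,td,back=.07); print(pre); plan(Rt,pre)
plan(Rt,tool_for_door(Rd,td)[1],start=(Rt,pre))
E
```

```text
t 1.5 tcp [ 0.1498 -0.5292  0.3039] w 0.0851 F [ 0.  -0.3 -0.1] g 0.0
[ 0.43227474 -0.22353004  0.25573263]
N 23 shift [0.938, -0.061, 0.142] turn [-0.255, 0.156, -0.581] path min [ 0.15  -0.529  0.256] max [ 0.432 -0.224  0.304]
N 4 shift [-0.0, 0.0, 0.875] turn [0.0, 0.0, 0.0] path min [ 0.432 -0.23   0.195] max [ 0.467 -0.224  0.256]
```

Request:
{"method": "carry_out", "body": {"motion": [[1,[0.94,-0.06,0.14],[-0.255,0.156,-0.581]],[1,[0.94,-0.06,0.14],[-0.255,0.156,-0.581]],[1,[0.94,-0.06,0.14],[-0.255,0.156,-0.581]],[1,[0.94,-0.06,0.14],[-0.255,0.156,-0.581]],[1,[0.94,-0.06,0.14],[-0.255,0.156,-0.581]]]}}

```text
time_s: 2.0
ee_pos: [0.2373, -0.4891, 0.2915]
tcp_rot: [0.047, 0.965, 0.253, 0.038]
contact_force: [-0.5, -0.2, 0.5]
width: 0.0854
gripper_force: 0.0
```

Request:
{"method": "carry_out", "body": {"motion": [[1,[0.94,-0.06,0.14],[-0.255,0.156,-0.581]],[1,[0.94,-0.06,0.14],[-0.255,0.156,-0.581]],[1,[0.94,-0.06,0.14],[-0.255,0.156,-0.581]],[1,[0.94,-0.06,0.14],[-0.255,0.156,-0.581]],[1,[0.94,-0.06,0.14],[-0.255,0.156,-0.581]]]}}

```text
time_s: 2.5
ee_pos: [0.3123, -0.432, 0.2827]
tcp_rot: [0.092, 0.924, 0.362, 0.076]
contact_force: [0.1, -0.0, 0.4]
width: 0.0854
gripper_force: 0.0
```

Request:
{"method": "carry_out", "body": {"motion": [[1,[0.94,-0.06,0.14],[-0.255,0.156,-0.581]],[1,[0.94,-0.06,0.14],[-0.255,0.156,-0.581]],[1,[0.94,-0.06,0.14],[-0.255,0.156,-0.581]],[1,[0.94,-0.06,0.14],[-0.255,0.156,-0.581]],[1,[0.94,-0.06,0.14],[-0.255,0.156,-0.581]]]}}

```text
time_s: 3.0
ee_pos: [0.3732, -0.3596, 0.2745]
tcp_rot: [0.136, 0.868, 0.465, 0.111]
contact_force: [0.4, -0.1, 0.8]
width: 0.0855
gripper_force: 0.0
```

Request:
{"method": "carry_out", "body": {"motion": [[1,[0.94,-0.06,0.14],[-0.255,0.156,-0.581]],[1,[0.94,-0.06,0.14],[-0.255,0.156,-0.581]],[1,[0.94,-0.06,0.14],[-0.255,0.156,-0.581]],[1,[0.94,-0.06,0.14],[-0.255,0.156,-0.581]],[1,[0.94,-0.06,0.14],[-0.255,0.156,-0.581]]]}}

```text
time_s: 3.5
ee_pos: [0.4166, -0.2757, 0.2646]
tcp_rot: [0.177, 0.796, 0.56, 0.145]
contact_force: [-0.0, -1.1, -1.0]
width: 0.0851
gripper_force: 0.0
```

```bash
python3 - <<'E'
from h import *
st()
Rd,td=doorpose([.5778,-.1621,.0297,-1.7699])
Rt,pre=tool_for_door(Rd,td,back=.07); plan(Rt,pre)
p=viewer.camera('wrist'); im=p['pixels'].copy()
for b in DOOR:
    cv2.polylines(im,[cv2.convexHull(proj(p,b@Rd.T+td).astype(np.int32))],True,(0,255,0),1)
cv2.imwrite('pics/w1.png',im); print(p['T'].round(3).tolist(),p['fx'])
import pickle; pickle.dump(p,open('w1.pkl','wb'))
E
```

```text
t 3.5 tcp [ 0.4166 -0.2757  0.2646] w 0.0851 F [-0.  -1.1 -1. ] g 0.0
N 3 shift [0.904, -0.077, 0.15] turn [-0.249, 0.152, -0.569] path min [ 0.417 -0.276  0.256] max [ 0.432 -0.224  0.265]
[[0.84, -0.43, 0.33, 0.408], [-0.309, -0.88, -0.36, -0.205], [0.446, 0.201, -0.872, 0.329], [0.0, 0.0, 0.0, 1.0]] 378.73345390101616
```

View pics/w1.png

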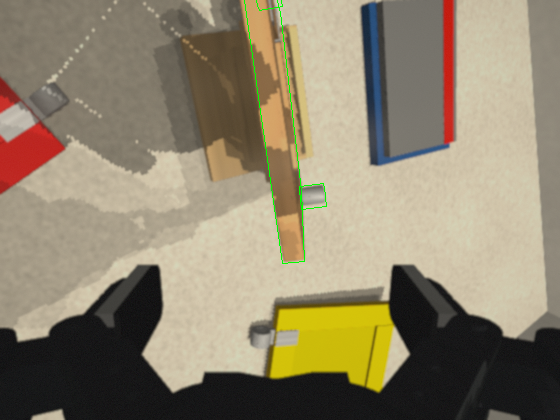

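The wrist view shows the fitted outline lying right on the door edge (px 245–305, 0–262) and the knob (313,196). I'll go on to the grasp.

Request:
{"method": "carry_out", "body": {"motion": [[1,[0.9,-0.08,0.15],[-0.25,0.15,-0.57]],[1,[0.9,-0.08,0.15],[-0.25,0.15,-0.57]],[1,[0.9,-0.08,0.15],[-0.25,0.15,-0.57]],[1,[0,0,0],[0,0,0]]]}}

```text
time_s: 3.95
ee_pos: [0.4316, -0.2234, 0.2552]
tcp_rot: [0.199, 0.748, 0.612, 0.164]
contact_force: [-0.3, 0.1, 1.3]
width: 0.0852
gripper_force: 0.0
```

```bash
python3 - <<'E'
from h import *
st()
Rd,td=doorpose([.5778,-.1621,.0297,-1.7699])
Rt,pre=tool_for_door(Rd,td); plan(Rt,pre)
E
```

```text
t 3.95 tcp [ 0.4316 -0.2234  0.2552] w 0.0852 F [-0.3  0.1  1.3] g 0.0
N 4 shift [-0.0, 0.012, 0.874] turn [-0.006, -0.002, -0.002] path min [ 0.432 -0.23   0.195] max [ 0.467 -0.223  0.255]
```

Request:
{"method": "carry_out", "body": {"motion": [[1,[0,0.01,0.87],[0,0,0]],[1,[0,0.01,0.87],[0,0,0]],[1,[0,0.01,0.87],[0,0,0]],[1,[0,0.01,0.87],[0,0,0]],[0,[0,0,0],[0,0,0]]]}}

```text
time_s: 4.45
ee_pos: [0.4665, -0.2325, 0.1945]
tcp_rot: [0.199, 0.749, 0.61, 0.163]
contact_force: [-0.6, 0.5, -0.3]
width: 0.073
gripper_force: 0.0
```

Request:
{"method": "carry_out", "body": {"motion": [[0,[0,0,0],[0,0,0]],[0,[0,0,0],[0,0,0]],[0,[0,0,0],[0,0,0]],[0,[0,0,0],[0,0,0]],[0,[0,0,0],[0,0,0]]]}}

```text
time_s: 4.95
ee_pos: [0.4659, -0.2323, 0.1963]
tcp_rot: [0.2, 0.749, 0.611, 0.163]
contact_force: [-8.2, 0.2, 8.3]
width: 0.011
gripper_force: 58.4
```

Request:
{"method": "carry_out", "body": {"motion": [[0,[0,0,0],[0,0,0]],[0,[0,0,0],[0,0,0]],[0,[0,0,0],[0,0,0]]]}}

```text
time_s: 5.25
ee_pos: [0.4659, -0.2323, 0.1963]
tcp_rot: [0.2, 0.749, 0.611, 0.163]
contact_force: [-8.2, 0.3, 7.7]
width: 0.0109
gripper_force: 58.4
```

Request:
{"method": "carry_out", "body": {"motion": [[0,[0,0,-0.5],[0,0,0]],[0,[0,0,-1],[0,0,0]],[0,[0,0,-1],[0,0,0]],[0,[0,0,-1],[0,0,0]],[0,[0,0,-1],[0,0,0]]]}}

```text
time_s: 5.75
ee_pos: [0.4216, -0.223, 0.2744]
tcp_rot: [0.2, 0.749, 0.611, 0.163]
contact_force: [0.5, 0.1, -3.0]
width: 0.0109
gripper_force: 58.8
```

```bash
cat >> h.py <<'E'
Rdg,tdg=doorpose([.5778,-.1621,.0297,-1.7699])
Rg,pg=quat(np.array([.2,.749,.611,.163])/np.linalg.norm([.2,.749,.611,.163])).as_matrix(),np.array([.4659,-.2323,.1963])
REL=(Rg.T@Rdg,Rg.T@(tdg-pg))   # door in tool, nominal
def tool_of(Rd,td,rel=REL): Rt=Rd@rel[0].T; return Rt,td-Rt@rel[1]
def door_of(s,rel=REL): Rt=quat(s['tcp_rot']).as_matrix(); return Rt@rel[0],s['ee_pos']+Rt@rel[1]
def hang(case,xy=(0,0),up=0.,ang=90):
    Rc,tc=casepose(case); return Rc@R.from_euler('z',ang,degrees=True).as_matrix(),tc+Rc@np.array([xy[0],xy[1],.03+up])
E
python3 - <<'E'
from h import *
st()
CA=[.6164,.2188,3.004]
plan(*tool_of(*hang(CA,(0,.12),.06)))
print(tool_of(*hang(CA,(0,.12),.06))[1])
E
```

```text
t 5.75 tcp [ 0.4216 -0.223   0.2744] w 0.0109 F [ 0.5  0.1 -3. ] g 58.83259177207947
N 16 shift [0.806, 0.383, 0.08] turn [0.409, 0.011, -0.048] path min [ 0.422 -0.223  0.274] max [0.588 0.01  0.287]
[0.5877947  0.00980231 0.28218204]
```

Request:
{"method": "carry_out", "body": {"motion": [[0,[0,0,-1],[0,0,0]],[0,[0,0,-1],[0,0,0]]]}}

```text
time_s: 5.95
ee_pos: [0.4019, -0.2189, 0.309]
tcp_rot: [0.199, 0.749, 0.611, 0.163]
contact_force: [-0.3, -0.9, -3.1]
width: 0.011
gripper_force: 58.8
```

```bash
python3 - <<'E'
from h import *
st()
CA=[.6164,.2188,3.004]
plan(*tool_of(*hang(CA,(0,.12),.06)))
E
```

```text
t 5.95 tcp [ 0.4019 -0.2189  0.309 ] w 0.011 F [-0.3 -0.9 -3.1] g 58.84383022785187
N 16 shift [0.805, 0.414, 0.203] turn [0.409, 0.011, -0.048] path min [ 0.402 -0.219  0.282] max [0.588 0.01  0.31 ]
```

Request:
{"method": "carry_out", "body": {"motion": [[0,[0.8,0.41,0.2],[0.41,0.01,-0.05]],[0,[0.8,0.41,0.2],[0.41,0.01,-0.05]],[0,[0.8,0.41,0.2],[0.41,0.01,-0.05]],[0,[0.8,0.41,0.2],[0.41,0.01,-0.05]],[0,[0.8,0.41,0.2],[0.41,0.01,-0.05]]]}}

```text
time_s: 6.45
ee_pos: [0.463, -0.1489, 0.3084]
tcp_rot: [0.138, 0.756, 0.63, 0.112]
contact_force: [-0.4, -0.9, -3.2]
width: 0.011
gripper_force: 58.9
```

Request:
{"method": "carry_out", "body": {"motion": [[0,[0.8,0.41,0.2],[0.41,0.01,-0.05]],[0,[0.8,0.41,0.2],[0.41,0.01,-0.05]],[0,[0.8,0.41,0.2],[0.41,0.01,-0.05]],[0,[0.8,0.41,0.2],[0.41,0.01,-0.05]],[0,[0.8,0.41,0.2],[0.41,0.01,-0.05]]]}}

```text
time_s: 6.95
ee_pos: [0.5212, -0.0781, 0.3006]
tcp_rot: [0.075, 0.758, 0.645, 0.06]
contact_force: [-0.1, -0.7, -2.1]
width: 0.0109
gripper_force: 58.9
```

Request:
{"method": "carry_out", "body": {"motion": [[0,[0.8,0.41,0.2],[0.41,0.01,-0.05]],[0,[0.8,0.41,0.2],[0.41,0.01,-0.05]],[0,[0.8,0.41,0.2],[0.41,0.01,-0.05]],[0,[0.8,0.41,0.2],[0.41,0.01,-0.05]],[0,[0.8,0.41,0.2],[0.41,0.01,-0.05]]]}}

```text
time_s: 7.45
ee_pos: [0.5762, -0.0058, 0.2854]
tcp_rot: [0.012, 0.755, 0.655, 0.007]
contact_force: [-0.1, 0.4, -2.4]
width: 0.011
gripper_force: 58.9
```

Request:
{"method": "carry_out", "body": {"motion": [[0,[0.8,0.41,0.2],[0.41,0.01,-0.05]],[0,[0,0,0],[0,0,0]],[0,[0,0,0],[0,0,0]]]}}

```text
time_s: 7.75
ee_pos: [0.5863, 0.0082, 0.2816]
tcp_rot: [-0.0, 0.754, 0.657, -0.002]
contact_force: [0.6, -0.2, -2.6]
width: 0.011
gripper_force: 58.9
```

```bash
python3 - <<'E'
from h import *
s=st(); np.set_printoptions(precision=4,suppress=True)
CA=[.6164,.2188,3.004]
plan(*tool_of(*hang(CA,(0,.12),.06)))
Rd,td=door_of(s); print(td,R.from_matrix(Rd).as_euler('ZYX'))
import pickle
ps={n:viewer.camera(n) for n in('side','top','wrist')}
pickle.dump(ps,open('p2.pkl','wb'))
vis=[]
Rc,tc=casepose(CA)
BR=[box(-9,14,-9,9,z,z+12) for z in(38,128)]+[box(-4.5,4.5,-4.5,4.5,z,z+24) for z in(50,140)]
for n,p in ps.items():
    im=p['pixels'].copy()
    im=cv2.resize(im,None,fx=3,fy=3,interpolation=2)
    for B,Rm,t,c in((DOOR,Rd,td,(0,255,0)),(CASE+BR,Rc,tc,(255,0,255))):
        for b in B: cv2.polylines(im,[cv2.convexHull((proj(p,b@Rm.T+t)*3+1).astype(np.int32))],True,c,1)
    u=(proj(p,(tc+td)/2+[0,0,.1])[0]*3).astype(int); print(n,u//3)
    if n=='wrist': vis.append(cv2.resize(im,(400,300)));continue
    u=np.clip(u,[200,150],[1479,1109])
    vis.append(im[u[1]-150:u[1]+150,u[0]-200:u[0]+200] if n=='x' else cv2.resize(im[max(0,u[1]-225):u[1]+225,max(0,u[0]-300):u[0]+300],(400,300)))
cv2.imwrite('pics/v2.png',np.vstack([np.hstack(vis[:2]),np.hstack([vis[2],vis[2]*0])]))
E
```

```text
t 7.75 tcp [0.5863 0.0082 0.2816] w 0.011 F [ 0.6 -0.2 -2.6] g 58.85384559631348
N 1 shift [0.092, 0.064, -0.031] turn [-0.017, 0.023, 0.03] path min [0.586 0.008 0.282] max [0.588 0.01  0.282]
[0.5979 0.098  0.0892] [-1.706  -0.0019 -0.0014]
side [251 316]
top [171 183]
wrist [275 -85]
```

View pics/v2.png

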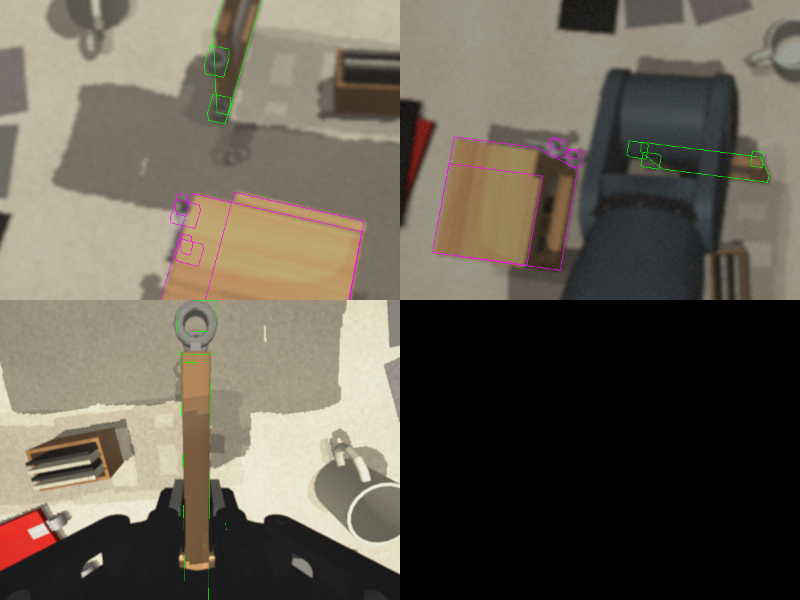

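```bash
cat >> h.py <<'E'
def cyl(x,y,rad,z0,z1):
    a=np.linspace(0,2*np.pi,24); return np.vstack([np.c_[x+rad*np.cos(a),y+rad*np.sin(a),0*a+z] for z in(z0,z1)])/1000.
BR=[]
for z in(50,140): BR+=[np.vstack([cyl(0,0,9,z-12,z),box(14,15,-17,-8,z-12,z)]),cyl(0,0,4.5,z,z+16),cyl(0,0,3,z+16,z+24)]
DOOR2=[box(14,164,-6,6,0,150),box(145,159,6,24,58,72)]
for z in(20,110): DOOR2+=[cyl(0,0,10.5,z,z+16),box(0,15,-4,4,z,z+16)]
E
python3 - <<'E'
from h import *
import pickle
np.set_printoptions(precision=4,suppress=True)
C,D=pickle.load(open('masks.pkl','rb'))
for v in(C,C[:1],C[1:]): print(fit(CASE+BR,casepose,v,np.array([.6164,.2188,3.004]),[.004,.004,.03]))
ps=pickle.load(open('p2.pkl','rb'))
# side view crop of bracket with case overlays
p=ps['side']; x=fit(CASE+BR,casepose,C,np.array([.6164,.2188,3.004]),[.004,.004,.03])[0]
Rc,tc=casepose(x)
ims=[]
for q in (p,C[1][0]):
    u=proj(q,tc+[0,0,.14])[0].astype(int); a=u-[20,15]
    a=np.clip(a,0,[519,389])
    im=cv2.resize(q['pixels'][a[1]:a[1]+30,a[0]:a[0]+40],None,fx=10,fy=10,interpolation=2); 
    for b in CASE+BR: cv2.polylines(im,[cv2.convexHull(((proj(q,b@Rc.T+tc)-a+.5)*10).astype(np.int32))],True,(255,0,255),1)
    ims.append(im)
cv2.imwrite('pics/v3.png',np.hstack(ims))
E
```

```text
(array([0.6159, 0.2189, 3.0008]), np.float64(0.08758357893908292))
(array([0.616 , 0.2184, 2.9975]), np.float64(0.025154983901538665))
(array([0.6147, 0.2191, 2.9968]), np.float64(0.05922036099207895))
```

View pics/v3.png

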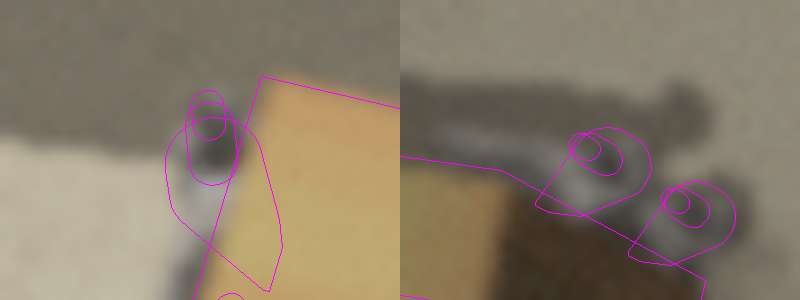

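```bash
echo 'CA=[.6160,.2188,2.999]' >> h.py; python3 - <<'E'
from h import *
st(); plan(*tool_of(*hang(CA,(0,.04),.04)))
E
```

```text
t 7.9 tcp [0.5862 0.0077 0.2822] w 0.011 F [-0.2 -0.1 -2.8] g 58.85550856590271
N 5 shift [0.823, -0.0, 0.198] turn [-0.001, 0.004, 0.016] path min [0.586 0.008 0.262] max [0.598 0.089 0.282]
```

Request:
{"method": "carry_out", "body": {"motion": [[0,[0.82,0,0.2],[0,0,0.02]],[0,[0.82,0,0.2],[0,0,0.02]],[0,[0.82,0,0.2],[0,0,0.02]],[0,[0.82,0,0.2],[0,0,0.02]],[0,[0.82,0,0.2],[0,0,0.02]]]}}

```text
time_s: 8.4
ee_pos: [0.5982, 0.0911, 0.2612]
tcp_rot: [-0.0, 0.757, 0.654, -0.002]
contact_force: [0.8, -0.3, -2.7]
width: 0.0112
gripper_force: 58.9
```

Request:
{"method": "carry_out", "body": {"motion": [[0,[0,0,0],[0,0,0]]]}}

```text
time_s: 8.5
ee_pos: [0.598, 0.0918, 0.2608]
tcp_rot: [-0.0, 0.756, 0.654, -0.002]
contact_force: [0.1, -0.8, -1.9]
width: 0.0113
gripper_force: 58.9
```

```bash
python3 - <<'E'
from h import *
import pickle
s=st(); Rd,td=door_of(s); Rc,tc=casepose(CA); print('door in case',Rc.T@(td-tc))
ps={n:viewer.camera(n) for n in('side','wrist')}
pickle.dump(ps,open('p3.pkl','wb'))
vis=[]
for n,p in ps.items():
    c=proj(p,(td+tc)/2+[0,0,.14])[0]; k=8 if n=='side' else 2
    w=np.array([400/k,600/k]) ; a=np.clip(c-w/2,0,[560,420]-w).astype(int)
    im=cv2.resize(p['pixels'][a[1]:a[1]+int(w[1]),a[0]:a[0]+int(w[0])],(400,600),interpolation=2)
    for B,Rm,t,col in((DOOR2,Rd,td,(0,255,0)),(CASE+BR,Rc,tc,(255,0,255))):
        for b in B: cv2.polylines(im,[cv2.convexHull(((proj(p,b@Rm.T+t)-a+.5)*k).astype(np.int32))],True,col,1)
    vis.append(im); print(n,a,p['T'][:3,3])
cv2.imwrite('pics/v4.png',np.hstack(vis))
E
```

```text
t 8.5 tcp [0.598  0.0918 0.2608] w 0.0113 F [ 0.1 -0.8 -1.9] g 58.85131359100342
door in case [0.00053999 0.03753784 0.06850305]
side [219 291] [0.5114462  0.63472737 1.06120605]
wrist [173   0] [0.60781706 0.15676578 0.33068835]
```

View pics/v4.png

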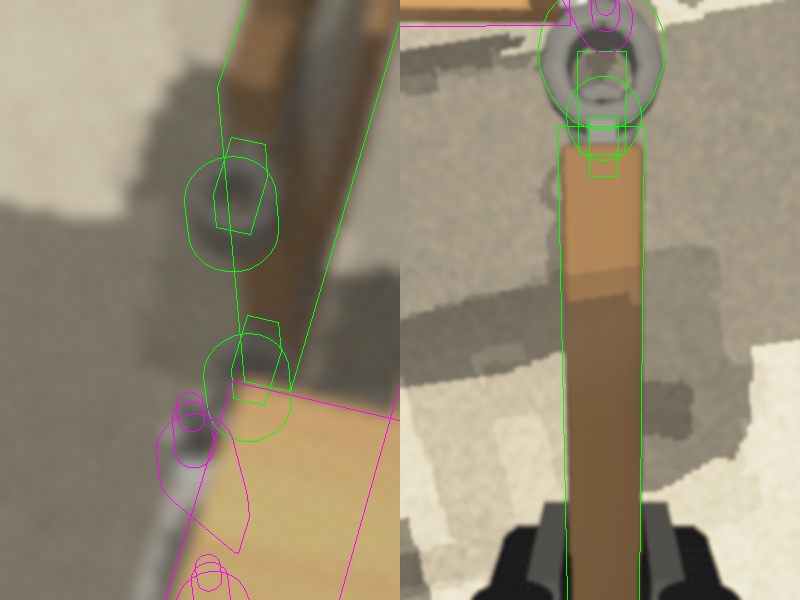

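```bash
cat > dfit.py <<'E'
from h import *
def fill(M):
    cs,_=cv2.findContours((M>.5).astype(np.uint8),0,2); o=np.zeros(M.shape,np.uint8); cv2.drawContours(o,cs,-1,1,-1); return o.astype(float)
def dfit(s,ps,masks,rel=REL,use=('side','wrist')):
    """in-plane slip of the door in the hand: dx,dz,pitch(about grip point)"""
    Rt=quat(s['tcp_rot']).as_matrix(); p0=s['ee_pos']; G=Rt@[0,0,.054]+p0
    def pose(x):
        Rd,td=door_of(s,rel); Q=R.from_rotvec(Rd[:,1]*x[2]).as_matrix()
        return Q@Rd, G+Q@(td-G)+Rd@[x[0],0,x[1]]+ (Rd@[0,x[3],0] if len(x)>3 else 0)
    roi={}
    Rd,td=door_of(s,rel)
    for n in use:
        m=np.zeros((420,560)); p=ps[n]
        if n=='wrist': m[:240]=1; m[:2]=0
        else:
            c=proj(p,(Rd@np.array([[-20,0,10],[60,0,10],[60,0,110],[-20,0,145]]).T/1000).T+td).astype(np.int32)
            m=cv2.dilate(cv2.fillConvexPoly(np.zeros((420,560),np.uint8),cv2.convexHull(c),1),np.ones((9,9))).astype(float)
        roi[n]=m
    def f(x):
        return sum((np.abs(rend(ps[n],DOOR2,*pose(x))-masks[n])*roi[n]).sum()/(masks[n]*roi[n]).sum() for n in use)
    x=np.zeros(4)
    for _ in range(3):
        S=np.vstack([x]+[x+np.eye(4)[i]*[.004,.004,.04,.003][i] for i in range(4)])
        o=minimize(f,x,method='Nelder-Mead',options=dict(initial_simplex=S,xatol=1e-5,fatol=1e-5)); x=o.x
    return x,o.fun,f(np.zeros(4)),pose(x),roi
E
python3 - <<'E'
from dfit import *
import pickle
np.set_printoptions(precision=4,suppress=True)
s=st(); Rd,td=door_of(s); Rc,tc=casepose(CA)
ps={n:viewer.camera(n) for n in('side','wrist')}
M={}
for n,p in ps.items():
    o=models.outline_of('door',p)
    u=proj(p,td+Rd@[.03,0,.12])[0]; 
    for a in o: print(n,round(a['conf'],2),a['pixels'].sum(),np.argwhere(a['pixels']).mean(0)[::-1].round())
    o=[a for a in o if np.hypot(*(np.argwhere(a['pixels'])[:,::-1]-u).T).min()<15]
    M[n]=fill(max(o,key=lambda a:a['pixels'].sum())['pixels'])
pickle.dump((s,ps,M),open('p4.pkl','wb'))
for use in(('side','wrist'),('wrist',),('side',)):
    x,f1,f0,(Rn,tn),roi=dfit(s,ps,M,use=use); print(use,x,f1,f0,'in case',Rc.T@(tn-tc),Rc.T@(tn+Rn@[0,0,.15]-tc))
    if len(use)==2: best=(Rn,tn)
Rn,tn=best
vis=[]
for n,p in ps.items():
    c=proj(p,(td+tc)/2+[0,0,.12])[0]; k=6 if n=='side' else 2
    w=np.array([400/k,600/k]) ; a=np.clip(c-w/2,0,[560,420]-w).astype(int)
    im=cv2.resize(p['pixels'][a[1]:a[1]+int(w[1]),a[0]:a[0]+int(w[0])],(400,600),interpolation=2)
    for b in DOOR2: cv2.polylines(im,[cv2.convexHull(((proj(p,b@Rn.T+tn)-a+.5)*k).astype(np.int32))],True,(0,255,0),1)
    mm=cv2.resize((M[n]*roi[n])[a[1]:a[1]+int(w[1]),a[0]:a[0]+int(w[0])],(400,600)); cs,_=cv2.findContours((mm>.5).astype(np.uint8),0,1); cv2.drawContours(im,cs,-1,(0,0,255),1)
    vis.append(im)
cv2.imwrite('pics/v5.png',np.hstack(vis))
E
```

```text
t 8.6 tcp [0.5981 0.09   0.2614] w 0.0109 F [ 0.3 -0.3 -2. ] g 58.851553201675415
side 0.97 1270 [256. 300.]
side 0.64 3389 [393. 236.]
side 0.55 367 [305. 112.]
wrist 0.71 14105 [274. 179.]
('side', 'wrist') [ 0.0009  0.0014 -0.0439  0.0002] 0.15462311507787277 0.20629670969548636 in case [-0.0002  0.0465  0.0666] [-0.0003  0.0396  0.2164]
('wrist',) [ 0.0009 -0.0064  0.0156  0.0001] 0.028440222628670325 0.07258520660019273 in case [-0.0001  0.0382  0.0641] [-0.0003  0.0403  0.2141]
('side',) [ 0.0015  0.0065 -0.098   0.0008] 0.08028595850493435 0.13371150309529362 in case [-0.0008  0.0549  0.0674] [-0.001   0.0399  0.2166]Traceback (most recent call last):
  File "<stdin>", line 24, in <module>
KeyError: 'wrist'
```

```bash
python3 - <<'E'
from dfit import *
import pickle
np.set_printoptions(precision=4,suppress=True)
s,ps,M=pickle.load(open('p4.pkl','rb'))
Rc,tc=casepose(CA)
W=dfit(s,ps,M,use=('wrist',))[3]; S_=dfit(s,ps,M,use=('side',)); S=S_[3]; roi=S_[4]
p=ps['side']; c=proj(p,W[1]+W[0]@[.05,0,.09])[0]; k=8
w=np.array([50,75]); a=(c-w/2).astype(int)
a=np.clip(a,0,[560-50,420-75]); vis=[]
for P in(W,S):
    im=cv2.resize(p['pixels'][a[1]:a[1]+75,a[0]:a[0]+50],(400,600),interpolation=2)
    for b in DOOR2: cv2.polylines(im,[cv2.convexHull(((proj(p,b@P[0].T+P[1])-a+.5)*k).astype(np.int32))],True,(0,255,0),1)
    mm=cv2.resize(M['side'][a[1]:a[1]+75,a[0]:a[0]+50],(400,600)); cs,_=cv2.findContours((mm>.5).astype(np.uint8),0,1); cv2.drawContours(im,cs,-1,(0,0,255),1)
    vis.append(im)
cv2.imwrite('pics/v5.png',np.hstack(vis))
E
```

```text
(no output)
```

View pics/v5.png

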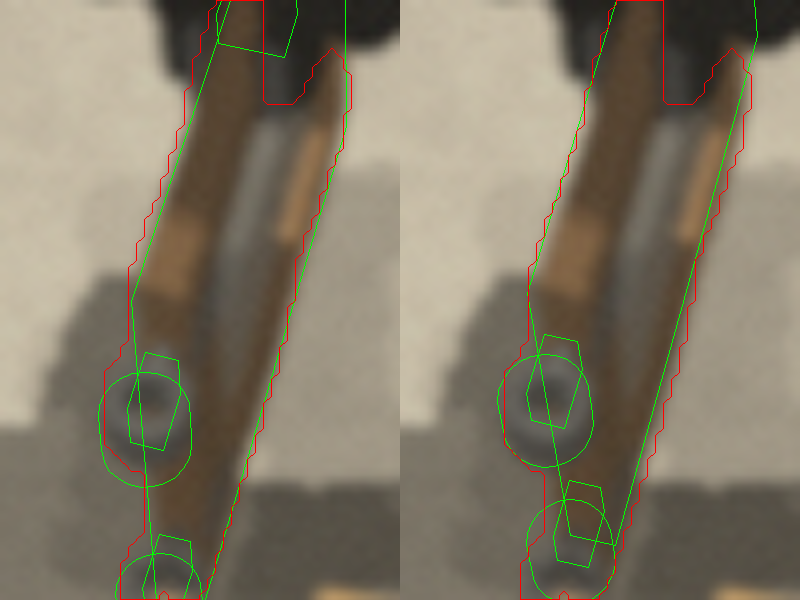

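Request:
{"method": "carry_out", "body": {"motion": [[0,[0.65,0,0],[0,0,0]],[0,[0.65,0,0],[0,0,0]],[0,[0.65,0,0],[0,0,0]],[0,[0,0,0],[0,0,0]],[0,[0,0,0],[0,0,0]]]}}

```text
time_s: 9.3
ee_pos: [0.6037, 0.1285, 0.2614]
tcp_rot: [-0.0, 0.757, 0.654, -0.002]
contact_force: [-0.5, -0.4, -3.0]
width: 0.011
gripper_force: 58.9
```

```bash
python3 - <<'E'
from dfit import *
import pickle
np.set_printoptions(precision=4,suppress=True)
s=st(); Rc,tc=casepose(CA); rel0=REL
p=viewer.camera('wrist'); q=viewer.camera('side')
o=models.outline_of('door',p); M={'wrist':fill(max(o,key=lambda a:a['pixels'].sum())['pixels'])}
x,f1,f0,P,_=dfit(s,{'wrist':p},M,use=('wrist',)); print(x,f1,'in case',Rc.T@(P[1]-tc),Rc.T@(P[1]+P[0]@[0,0,.15]-tc))
pickle.dump((s,p,q,M,P),open('p5.pkl','wb'))
k=5; u=proj(p,P[1]+P[0]@[0,0,.12])[0]; print(u); a=np.array([int(u[0])-40,0])
im=cv2.resize(p['pixels'][0:120,a[0]:a[0]+80],(400,600),interpolation=2); im2=im.copy()
for B,Rm,t,col in((DOOR2,*P,(0,255,0)),(CASE+BR,Rc,tc,(255,0,255))):
    for b in B: cv2.polylines(im2,[cv2.convexHull(((proj(p,b@Rm.T+t)-a+.5)*k).astype(np.int32))],True,col,1)
cv2.imwrite('pics/v6.png',np.hstack([im,im2]))
E
```

```text
t 9.3 tcp [0.6037 0.1285 0.2614] w 0.011 F [-0.5 -0.4 -3. ] g 58.85952651500702
[ 0.0007 -0.0048  0.0122 -0.    ] 0.024979006799088294 in case [-0.0001 -0.0005  0.0654] [-0.0003  0.0011  0.2153]
[274.1154  35.6915]
```

View pics/v6.png

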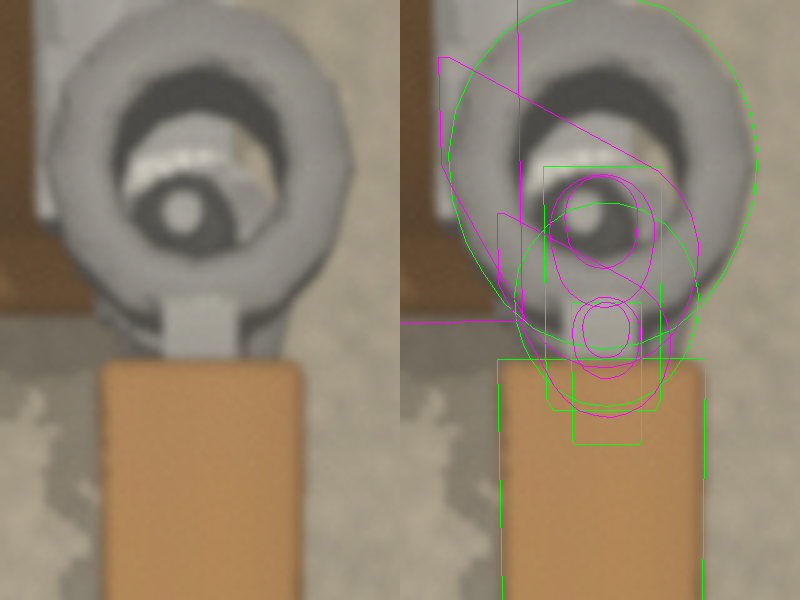

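The wrist view shows the pin tip through the knuckle's hole at about (183,212) in the crop, some 1.6 mm toward the case from where it was predicted. I'll correct that and lower with an eye on the force.

Request:
{"method": "carry_out", "body": {"motion": [[0,[0,-0.09,0],[0,0,0]],[0,[0,0,0.25],[0,0,0]],[0,[0,0,0.25],[0,0,0]],[0,[0,0,0],[0,0,0]]]}}

```text
time_s: 9.85
ee_pos: [0.6016, 0.1281, 0.2505]
tcp_rot: [-0.0, 0.757, 0.654, -0.003]
contact_force: [0.0, 0.2, -3.0]
width: 0.0109
gripper_force: 58.8
```

```bash
python3 - <<'E'
from dfit import *
import pickle
s=st(); p=viewer.camera('wrist'); pickle.dump((s,p),open('p6.pkl','wb'))
g=cv2.cvtColor(p['pixels'],cv2.COLOR_BGR2GRAY)
# hole & pin: coarse character dump around the ring
u=(274,40)
print('\n'.join(' '.join(f'{v//10:2d}' for v in row) for row in g[8:64:2,u[0]-32:u[0]+34:2]))
E
```

```text
t 9.85 tcp [0.6016 0.1281 0.2505] w 0.0109 F [ 0.   0.2 -3. ] g 58.845680952072144
 8 12 15 15 15 14 13 13 13 13 14 14 14 14 14 14 14 14 14 14 14 13 13 13 13 13 13 14 15 15 15 14 14
 8 12 14 15 14 13 13 13 13 14 14 14 14 14 14 13 13 13 13 14 14 14 14 14 13 13 13 14 15 15 15 15 14
 8 12 14 15 13 13 13 14 14 14 14 14 14 13 13 12 10 11 11 11 13 14 14 14 14 13 13 13 14 15 15 15 15
 8 12 14 13 13 13 14 14 14 14 13 13 11 10  9  8  7  8  9 10 11 13 14 14 14 14 14 13 14 15 15 15 15
 8 12 12 13 13 14 14 14 14 14 12  9  8  7  7  7  7  7  7  7  8 11 13 14 14 14 14 13 13 13 14 15 15
 8 12 12 13 13 14 14 14 14 12  9  7  7  7  7  7  7  7  7  7  7  8 11 13 14 14 14 13 13 12 14 15 15
 8 12 12 13 13 14 14 13 12 10  7  7  7  7  7  7  7  7  7  7  7  7  8 11 13 14 14 14 13 12 14 15 15
 8 12 12 13 13 14 14 12 10  7  7  7  7  8  9 10 10 10  8  7  7  7  7  9 12 13 14 14 13 13 13 15 15
 8 11 12 13 13 14 14 12  9  7  7  8 11 13 15 15 15 15 15 13  9  7  7  7 11 12 14 13 13 13 12 14 15
 7 10 12 13 14 14 13 12  8  7  8 12 15 15 15 15 14 15 16 17 16 10  7  7 10 12 14 14 13 13 12 14 15
 7  9 12 13 14 14 13 11  7 
[... 1054 characters left out ...]
5 15 15
 7  7  7  8 10 13 13 13 14 14 14 13 11 10  9  8  8  8  9 11 12 13 14 14 14 13 13 12 11 12 15 15 15
 7  7  7  7  9 12 13 13 14 14 14 14 14 13 13 12 12 12 13 13 14 14 14 14 13 13 13 11 10 14 15 15 15
 8  8  8  7  7  9 12 12 13 14 14 14 14 14 14 14 14 14 14 14 14 14 14 14 13 12 11  9 12 15 15 15 15
 7  8  7  7  7  7  9 11 13 13 14 14 14 14 14 14 14 14 14 14 14 14 14 13 12 11  9 11 14 15 15 15 14
 7  7  7  7  7  7  7 10 12 13 13 13 13 14 14 14 14 14 14 14 13 13 13 13 11  9 11 14 15 15 15 15 14
 8  8  8  8  8  8  8  8 10 11 10 12 13 15 15 16 16 15 15 15 13 12 12 11  9 11 14 15 15 15 15 15 15
10 10 10 10 10 10 10  9  8  8  8  9 12 16 16 16 16 16 16 15 11  9  9  8  9 13 15 15 15 15 15 15 15
```

```bash
python3 - <<'E'
from dfit import *
import pickle
np.set_printoptions(precision=4,suppress=True)
a=pickle.load(open('p5.pkl','rb')); b=pickle.load(open('p6.pkl','rb')); Rc,tc=casepose(CA)
def bp(p,u,z):
    d=p['T'][:3,:3]@[(u[0]-p['cx'])/p['fx'],(u[1]-p['cy'])/p['fy'],1]; o=p['T'][:3,3]
    return o+d*(z-o[2])/d[2]
for p,tip,zk in((a[1],(270.6,42.4),.191),(b[1],(274.8,35.2),.181)):
    for dz in(0,.003,-.003):
        k=bp(p,(274.3,32.5),zk+dz); t=bp(p,tip,.164); print(dz,Rc.T@(k-tc),Rc.T@(t-tc),'tip-knuckle',(Rc.T@(t-k))[:2]*1e3)
    print(p['T'][:3,3], 'depth', (np.linalg.inv(p['T'])@np.r_[k,1])[2])
E
```

```text
0 [-0.0003  0.0007  0.191 ] [ 0.0013 -0.0001  0.164 ] tip-knuckle [ 1.6465 -0.849 ]
0.003 [-0.0004  0.0012  0.194 ] [ 0.0013 -0.0001  0.164 ] tip-knuckle [ 1.6602 -1.3563]
-0.003 [-0.0003  0.0002  0.188 ] [ 0.0013 -0.0001  0.164 ] tip-knuckle [ 1.6327 -0.3417]
[0.6135 0.1945 0.331 ] depth 0.13159524437497327
0 [0.0017 0.0017 0.181 ] [ 0.0016 -0.0002  0.164 ] tip-knuckle [-0.0877 -1.9258]
0.003 [0.0016 0.0022 0.184 ] [ 0.0016 -0.0002  0.164 ] tip-knuckle [-0.0704 -2.4324]
-0.003 [0.0017 0.0012 0.178 ] [ 0.0016 -0.0002  0.164 ] tip-knuckle [-0.105  -1.4192]
[0.6116 0.194  0.32  ] depth 0.13072238544105133
```

Request:
{"method": "carry_out", "body": {"motion": [[0,[0.07,0,0],[0,0,0]],[0,[0,0,0.15],[0,0,0]],[0,[0,0,0.15],[0,0,0]],[0,[0,0,0.15],[0,0,0]],[0,[0,0,0],[0,0,0]]]}}

```text
time_s: 10.4
ee_pos: [0.6019, 0.1295, 0.2419]
tcp_rot: [-0.0, 0.757, 0.654, -0.003]
contact_force: [0.6, -0.6, -2.2]
width: 0.0112
gripper_force: 58.8
```

```bash
python3 - <<'E'
from dfit import *
s=st(); print(s['torque'].round(2)); p=viewer.camera('wrist')
g=cv2.cvtColor(p['pixels'],cv2.COLOR_BGR2GRAY)
print('\n'.join(' '.join(f'{v//10:2d}' for v in row) for row in g[10:56:2,252:298:2]))
E
```

```text
t 10.4 tcp [0.6019 0.1295 0.2419] w 0.0112 F [ 0.6 -0.6 -2.2] g 58.84962201118469
[-0.01 -0.05  0.04]
13 13 13 13 14 14 14 14 14 14 13 13 13 13 14 14 14 14 14 13 13 13 14
13 13 14 14 14 14 13 13 13 13 12 11 11 12 13 12 14 14 14 14 13 13 13
13 14 14 15 14 13 11 10 10  9  8  7  8 10 10 11 13 14 14 14 14 13 13
14 14 14 14 13 11  9  8  7  7  7  7  7  7  7  8 11 12 13 14 14 14 13
14 14 14 13 12  9  7  7  7  7  7  7  7  7  7  7  8 10 11 14 14 14 13
14 14 13 13 10  7  7  7  7  7  7  7  7  7  7  7  7  8 11 13 14 14 13
14 14 12 10  7  7  7  7  8  8 10 10  9  8  7  7  7  7  8 12 14 14 14
14 14 12  9  7  7  8 11 12 13 14 12 13 13 13  9  7  7  7 11 13 14 14
14 13 12  8  7  7 11 12 10 10 10 10 14 15 16 14  9  7  7 10 13 14 13
14 13 11  7  7  9 11 10  9  9  8  9  9 10 12 12 10  8  7  9 13 14 14
14 13 10  7  8  9 10  9  8  9  9 10 10  9  8  9 10 10  8  8 12 14 14
14 13  9  7  9 10  9  9  9 10 13 14 14 11  9  8  9 12  9  8 12 14 14
14 13 10  8 10 10  9  8  9 11 15 16 15 13  9  9  8 11 10  8 12 14 14
14 14 11  8 10 10  8  8  8 11 16 16 16 14  9  9  8 11 11  9 13 14 14
14 14 12  9 10 10  8  8  8  9 14 16 15 12  8  9  8  9 11 11 13 14 14
14 14 13 10 10 10  8  8  8  8 10 12 11  8  8  8  8  9 10 11 14 14 14
14 14 13 11 12 12  9  8  8  8  8  8  8  8  8  8  8  9 10 12 14 14 13
14 14 14 13 12 13 10  8  8  8  8  8  8  8  8  8  8  9 12 13 14 14 13
13 14 14 14 13 11 10  8  8  8  8  8  8  8  8  8  8 11 13 14 14 13 13
13 13 14 14 14 12 10  8  8  8  8  8  8  8  8  8 11 13 14 14 14 13 13
12 13 13 14 14 14 12 11 10  9  8  8  9  9 11 12 13 14 14 14 13 13 12
12 13 13 14 14 14 14 14 13 13 12 12 12 13 13 14 14 14 14 14 13 13 11
 9 12 12 13 14 14 14 14 14 14 14 14 14 14 14 14 14 14 14 13 13 11  9
```

Request:
{"method": "carry_out", "body": {"motion": [[0,[0,0,0.15],[0,0,0]],[0,[0,0,0.15],[0,0,0]],[0,[0,0,0.15],[0,0,0]],[0,[0,0,0],[0,0,0]]]}}

```text
time_s: 10.85
ee_pos: [0.6019, 0.1295, 0.233]
tcp_rot: [-0.0, 0.757, 0.654, -0.003]
contact_force: [-0.2, -0.3, -1.9]
width: 0.011
gripper_force: 58.8
```

Request:
{"method": "carry_out", "body": {"motion": [[0,[0,0,0.1],[0,0,0]],[0,[0,0,0.1],[0,0,0]],[0,[0,0,0],[0,0,0]]]}}

```text
time_s: 11.15
ee_pos: [0.602, 0.1295, 0.2293]
tcp_rot: [-0.0, 0.757, 0.654, -0.002]
contact_force: [-0.3, -0.5, -3.1]
width: 0.011
gripper_force: 58.8
```

Request:
{"method": "carry_out", "body": {"motion": [[0,[0,0,0.07],[0,0,0]],[0,[0,0,0.07],[0,0,0]],[0,[0,0,0],[0,0,0]]]}}

```text
time_s: 11.45
ee_pos: [0.602, 0.1295, 0.2266]
tcp_rot: [-0.0, 0.757, 0.654, -0.002]
contact_force: [0.4, -0.2, -3.4]
width: 0.0111
gripper_force: 58.9
```

Request:
{"method": "carry_out", "body": {"motion": [[0,[0,0,0.05],[0,0,0]],[0,[0,0,0],[0,0,0]]]}}

```text
time_s: 11.65
ee_pos: [0.6021, 0.1295, 0.2256]
tcp_rot: [-0.0, 0.757, 0.654, -0.002]
contact_force: [-0.1, 0.6, -2.0]
width: 0.0108
gripper_force: 58.8
```

Request:
{"method": "carry_out", "body": {"motion": [[0,[0,0,0.05],[0,0,0]],[0,[0,0,0],[0,0,0]]]}}

```text
time_s: 11.85
ee_pos: [0.602, 0.1295, 0.2246]
tcp_rot: [-0.0, 0.757, 0.654, -0.002]
contact_force: [-0.3, -0.6, -2.9]
width: 0.0114
gripper_force: 58.9
```

Request:
{"method": "carry_out", "body": {"motion": [[0,[0,0,0.05],[0,0,0]],[0,[0,0,0],[0,0,0]]]}}

```text
time_s: 12.05
ee_pos: [0.6021, 0.1295, 0.2238]
tcp_rot: [-0.0, 0.757, 0.654, -0.002]
contact_force: [-0.1, 0.6, -1.3]
width: 0.0111
gripper_force: 59.1
```

Request:
{"method": "carry_out", "body": {"motion": [[0,[0,0,0.05],[0,0,0]],[0,[0,0,0],[0,0,0]]]}}

```text
time_s: 12.25
ee_pos: [0.6023, 0.1294, 0.2233]
tcp_rot: [0.0, 0.757, 0.654, -0.002]
contact_force: [-0.5, -1.2, 3.9]
width: 0.0115
gripper_force: 59.8
```

Request:
{"method": "carry_out", "body": {"motion": [[0,[0,0,0.05],[0,0,0]],[0,[0,0,0],[0,0,0]]]}}

```text
time_s: 12.45
ee_pos: [0.6024, 0.1293, 0.2228]
tcp_rot: [0.0, 0.757, 0.654, -0.002]
contact_force: [-3.3, -3.3, 8.1]
width: 0.0108
gripper_force: 60.6
```

Request:
{"method": "carry_out", "body": {"motion": [[0.5,[0,0,0],[0,0,0]],[0.5,[0,0,0],[0,0,0]],[0.5,[0,0,0],[0,0,0]],[0.5,[0,0,0],[0,0,0]],[0.5,[0,0,0],[0,0,0]]]}}

```text
time_s: 12.95
ee_pos: [0.6021, 0.1295, 0.2216]
tcp_rot: [-0.0, 0.757, 0.654, -0.002]
contact_force: [-0.5, 0.0, -0.2]
width: 0.0428
gripper_force: 0.0
```

```bash
python3 - <<'E'
from dfit import *
s=st(); P=hang(CA); Rc,tc=casepose(CA)
p=viewer.camera('wrist'); q=viewer.camera('side')
a=np.array([194,0]); k=3
im=cv2.resize(p['pixels'][0:140,194:354],None,fx=2.5,fy=2.5,interpolation=2)
c=proj(q,tc+[0,-.03,.1])[0]; b=np.clip((c-[40,35]).astype(int),0,[480,350])
im2=cv2.resize(q['pixels'][b[1]:b[1]+70,b[0]:b[0]+80],(400,350),interpolation=2)
for B in DOOR2: cv2.polylines(im2,[cv2.convexHull(((proj(q,B@P[0].T+P[1])-b+.5)*5).astype(np.int32))],True,(0,255,0),1)
cv2.imwrite('pics/v7.png',np.hstack([im,im2]))
E
```

```text
t 12.95 tcp [0.6021 0.1295 0.2216] w 0.0428 F [-0.5  0.  -0.2] g 0.0
```

View pics/v7.png

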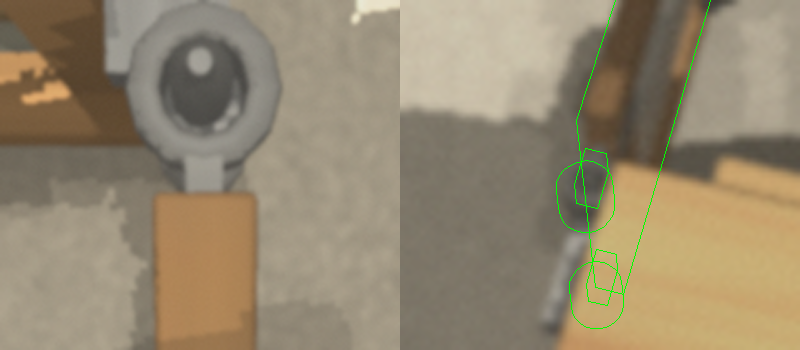

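The pin stands up inside the upper knuckle and the door lies on its hung outline (right crop), so it is seated. Next I go up, round to the outer face, and close the fingers.

Request:
{"method": "carry_out", "body": {"motion": [[0.5,[0,0,-0.5],[0,0,0]],[0.5,[0,0,-1],[0,0,0]],[0.5,[0,0,-1],[0,0,0]],[0.5,[0,0,-0.5],[0,0,0]],[0,[-0.5,0.8,0],[0,0,0]]]}}

```text
time_s: 13.55
ee_pos: [0.6165, 0.1184, 0.284]
tcp_rot: [0.001, 0.756, 0.654, -0.001]
contact_force: [0.4, -0.4, 0.1]
width: 0.0298
gripper_force: 0.0
```

Request:
{"method": "carry_out", "body": {"motion": [[0,[-0.5,0.8,0],[0,0,0]],[0,[-0.5,0.8,0],[0,0,0]],[0,[0,0,0],[0,0,0]],[0,[0,0,0],[0,0,0]],[0,[0,0,0],[0,0,0]]]}}

```text
time_s: 14.05
ee_pos: [0.6449, 0.0935, 0.2817]
tcp_rot: [-0.0, 0.757, 0.654, -0.002]
contact_force: [-0.3, -0.1, -0.6]
width: -0.0004
gripper_force: 0.0
```

Request:
{"method": "carry_out", "body": {"motion": [[0,[0,0,1],[0,0,0]],[0,[0,0,1],[0,0,0]],[0,[0,0,1],[0,0,0]],[0,[0,0,0],[0,0,0]]]}}

```text
time_s: 14.45
ee_pos: [0.6438, 0.0933, 0.2193]
tcp_rot: [-0.001, 0.757, 0.654, -0.004]
contact_force: [-0.5, -0.5, 0.3]
width: -0.0
gripper_force: 0.0
```

```bash
python3 - <<'E'
from h import *
np.set_printoptions(precision=3,suppress=True)
s=st(); C=[.6148,.2188,2.999]; Rc,tc=casepose(C)
print('tcp in case',Rc.T@(s['ee_pos']-tc)); Rt=quat(s['tcp_rot']).as_matrix()
prev=s['ee_pos']
for th in [90,80,70,60,50,40,30,20,10,5,2]:
    t=np.radians(th); d=.006+11e-3*abs(np.cos(t))+15e-3*abs(np.sin(t))
    c=tc+Rc@(np.array([np.cos(t),np.sin(t),0])*.115+d*np.array([-np.sin(t),np.cos(t),0])); c[2]=s['ee_pos'][2]
    print(th,Rc.T@(c-tc),'shift',(Rt.T@(c-prev)/.02)); prev=c
E
```

```text
t 14.45 tcp [0.644 0.093 0.219] w -0.0 F [-0.5 -0.5  0.3] g 0.0
tcp in case [-0.046  0.12   0.219]
90 [-0.021  0.115  0.219] shift [ 0.253 -1.275  0.008]
80 [-0.002  0.117  0.219] shift [-0.112 -0.931  0.007]
70 [0.017 0.116 0.219] shift [ 0.045 -0.964  0.007]
60 [0.036 0.112 0.219] shift [ 0.216 -0.969  0.006]
50 [0.055 0.104 0.219] shift [ 0.395 -0.942  0.005]
40 [0.073 0.092 0.219] shift [ 0.574 -0.878  0.004]
30 [0.088 0.077 0.219] shift [ 0.744 -0.775  0.003]
20 [0.101 0.06  0.219] shift [ 0.895 -0.635  0.001]
10 [0.11  0.039 0.219] shift [ 1.018 -0.461 -0.001]
5 [0.113 0.028 0.219] shift [ 0.544 -0.156 -0.001]
2 [0.114 0.022 0.219] shift [ 0.335 -0.068 -0.001]
```

Request:
{"method": "carry_out", "body": {"motion": [[0,[0.06,-0.32,0],[0,0,0]],[0,[0.06,-0.32,0],[0,0,0]],[0,[0.06,-0.32,0],[0,0,0]],[0,[0.06,-0.32,0],[0,0,0]],[0,[-0.03,-0.23,0],[0,0,0]]]}}

```text
time_s: 14.95
ee_pos: [0.6153, 0.1017, 0.2223]
tcp_rot: [0.0, 0.757, 0.654, -0.002]
contact_force: [0.4, 0.6, -0.2]
width: -0.0001
gripper_force: 0.0
```

Request:
{"method": "carry_out", "body": {"motion": [[0,[-0.03,-0.3,0],[0,0,0]],[0,[-0.04,-0.4,0],[0,0,0]],[0,[0.02,-0.48,0],[0,0,0]],[0,[0.02,-0.48,0],[0,0,0]],[0,[0.1,-0.48,0],[0,0,0]]]}}

```text
time_s: 15.45
ee_pos: [0.5729, 0.1091, 0.2219]
tcp_rot: [-0.0, 0.757, 0.654, -0.002]
contact_force: [0.1, 0.2, -0.3]
width: -0.0001
gripper_force: 0.1
```

Request:
{"method": "carry_out", "body": {"motion": [[0,[0.11,-0.48,0],[0,0,0]],[0,[0.2,-0.47,0],[0,0,0]],[0,[0.2,-0.47,0],[0,0,0]],[0,[0.29,-0.44,0],[0,0,0]],[0,[0.29,-0.44,0],[0,0,0]]]}}

```text
time_s: 15.95
ee_pos: [0.5308, 0.1379, 0.222]
tcp_rot: [-0.0, 0.757, 0.654, -0.002]
contact_force: [0.3, -0.6, -0.7]
width: -0.0002
gripper_force: 0.1
```

```bash
python3 - <<'E'
from h import *
np.set_printoptions(precision=4,suppress=True)
s=st(); C=[.6148,.2188,2.999]; Rc,tc=casepose(C); print(Rc.T@(s['ee_pos']-tc))
p=viewer.camera('side')
o=[a for a in models.outline_of('door',p) if np.hypot(*(np.argwhere(a['pixels']).mean(0)[::-1]-proj(p,tc+[0,-.05,.12])[0]))<60]
print(len(o),[a['pixels'].sum() for a in o])
if o:
    m=o[0]['pixels'].astype(float); occ=rend(p,CASE,Rc,tc)
    for th in range(20,100,5):
        P=hang(C,ang=th); w=rend(p,DOOR2,*P)*(1-occ); print(th,round((m*w).sum()/np.maximum(m,w).sum(),3),end=' | ')
E
```

```text
t 15.95 tcp [0.5308 0.1379 0.222 ] w -0.0002 F [ 0.3 -0.6 -0.7] g 0.07487310089345556
[0.0717 0.092  0.222 ]
1 [np.int64(1880)]
20 0.316 | 25 0.409 | 30 0.518 | 35 0.656 | 40 0.842 | 45 0.816 | 50 0.626 | 55 0.481 | 60 0.37 | 65 0.28 | 70 0.209 | 75 0.155 | 80 0.117 | 85 0.088 | 90 0.067 | 95 0.051 |
```

Request:
{"method": "carry_out", "body": {"motion": [[0,[0.37,-0.39,0],[0,0,0]],[0,[0.37,-0.39,0],[0,0,0]],[0,[0.45,-0.32,0],[0,0,0]],[0,[0.45,-0.32,0],[0,0,0]],[0,[0.34,-0.16,0],[0,0,0]]]}}

```text
time_s: 16.55
ee_pos: [0.5054, 0.1821, 0.2219]
tcp_rot: [-0.0, 0.757, 0.654, -0.002]
contact_force: [-0.0, -0.2, 0.1]
width: 0.0004
gripper_force: 0.1
```

Request:
{"method": "carry_out", "body": {"motion": [[0,[0.34,-0.15,0],[0,0,0]],[0,[0.34,-0.15,0],[0,0,0]],[0,[0.27,-0.08,0],[0,0,0]],[0,[0.2,-0.06,0],[0,0,0]],[0,[0,0,0],[0,0,0]]]}}

```text
time_s: 17.05
ee_pos: [0.5006, 0.2054, 0.2219]
tcp_rot: [0.0, 0.757, 0.654, -0.002]
contact_force: [0.0, 0.3, 0.6]
width: 0.0001
gripper_force: 0.2
```

```bash
cat > ang.py <<'E'
from h import *
np.set_printoptions(precision=4,suppress=True)
s=st(); C=[.6148,.2188,2.999]; Rc,tc=casepose(C); print(Rc.T@(s['ee_pos']-tc))
for n in('side','top','wrist'):
    p=viewer.camera(n); c=proj(p,tc+Rc@[.09,.02,.1])[0]
    o=[a for a in models.outline_of('door',p) if np.hypot(*(np.argwhere(a['pixels']).mean(0)[::-1]-c))<60]
    print(n,[a['pixels'].sum() for a in o])
    if o and n!='wrist':
        m=o[0]['pixels'].astype(float); occ=rend(p,CASE,Rc,tc)
        for th in range(-4,30,2):
            w=rend(p,DOOR2,*hang(C,ang=th))*(1-occ); print(th,round((m*w).sum()/np.maximum(m,w).sum(),3),end=' | ')
        print()
E
python3 ang.py
```

```text
t 17.05 tcp [0.5006 0.2054 0.2219] w 0.0001 F [0.  0.3 0.6] g 0.18875926063628867
[0.1111 0.0295 0.2219]
side [np.int64(256)]
-4 0.212 | -2 0.242 | 0 0.269 | 2 0.297 | 4 0.482 | 6 0.606 | 8 0.466 | 10 0.373 | 12 0.31 | 14 0.265 | 16 0.23 | 18 0.203 | 20 0.181 | 22 0.163 | 24 0.148 | 26 0.136 | 28 0.125 | 
top [np.int64(560)]
-4 0.212 | -2 0.239 | 0 0.286 | 2 0.357 | 4 0.44 | 6 0.521 | 8 0.523 | 10 0.486 | 12 0.453 | 14 0.425 | 16 0.399 | 18 0.375 | 20 0.355 | 22 0.333 | 24 0.293 | 26 0.255 | 28 0.226 | 
wrist [np.int64(8686)]
```

Request:
{"method": "carry_out", "body": {"motion": [[0,[0.13,0,0],[0,0,0]],[0,[0.13,0,0],[0,0,0]],[0,[0.13,0,0],[0,0,0]],[0,[0,0,0],[0,0,0]]]}}

```text
time_s: 17.75
ee_pos: [0.5018, 0.2131, 0.2218]
tcp_rot: [0.0, 0.757, 0.654, -0.002]
contact_force: [-1.0, -1.3, 1.3]
width: -0.0
gripper_force: 0.5
```

Request:
{"method": "carry_out", "body": {"motion": [[0,[0.1,0,0],[0,0,0]],[0,[0,0,0],[0,0,0]]]}}

```text
time_s: 17.95
ee_pos: [0.502, 0.2149, 0.2218]
tcp_rot: [0.0, 0.757, 0.654, -0.002]
contact_force: [-0.7, -1.6, 0.8]
width: 0.0002
gripper_force: 0.6
```

Request:
{"method": "carry_out", "body": {"motion": [[0,[0.08,0,0],[0,0,0]],[0,[0,0,0],[0,0,0]]]}}

```text
time_s: 18.15
ee_pos: [0.5023, 0.2165, 0.2219]
tcp_rot: [-0.0, 0.757, 0.654, -0.002]
contact_force: [-0.9, 0.1, 0.2]
width: -0.0002
gripper_force: 0.0
```

```bash
python3 ang.py
```

```text
t 18.15 tcp [0.5023 0.2165 0.2219] w -0.0002 F [-0.9  0.1  0.2] g 0.0
[0.111  0.0182 0.2219]
side [np.int64(113)]
-4 0.542 | -2 0.591 | 0 0.617 | 2 0.579 | 4 0.378 | 6 0.261 | 8 0.198 | 10 0.159 | 12 0.134 | 14 0.116 | 16 0.102 | 18 0.092 | 20 0.084 | 22 0.078 | 24 0.072 | 26 0.068 | 28 0.064 | 
top [np.int64(611)]
-4 0.187 | -2 0.228 | 0 0.296 | 2 0.288 | 4 0.269 | 6 0.25 | 8 0.235 | 10 0.221 | 12 0.208 | 14 0.197 | 16 0.187 | 18 0.177 | 20 0.163 | 22 0.148 | 24 0.137 | 26 0.129 | 28 0.122 | 
wrist []
```

Request:
{"method": "carry_out", "body": {"motion": [[0,[-0.3,0,0],[0,0,0]],[0,[-1,0,0],[0,0,0]],[0,[-1,0,0],[0,0,0]],[0,[-1,0,0],[0,0,0]],[0,[0,0,-1],[0,0,0]]]}}

```text
time_s: 18.95
ee_pos: [0.4914, 0.1489, 0.2404]
tcp_rot: [-0.001, 0.757, 0.653, -0.004]
contact_force: [0.4, 0.5, 1.1]
width: 0.0001
gripper_force: 0.0
```

Request:
{"method": "carry_out", "body": {"motion": [[0,[-1,0,-1],[0,0,0]],[0,[-1,0,-1],[0,0,0]],[0,[0,0,0],[0,0,0]],[0,[0,0,0],[0,0,0]]]}}

```text
time_s: 19.35
ee_pos: [0.4869, 0.1114, 0.2821]
tcp_rot: [0.0, 0.757, 0.653, -0.002]
contact_force: [-0.0, 0.5, 0.7]
width: 0.0001
gripper_force: 0.0
```

```bash
python3 ang.py
```

```text
t 19.35 tcp [0.4869 0.1114 0.2821] w 0.0001 F [-0.   0.5  0.7] g 0.0
[0.1113 0.1244 0.2821]
side [np.int64(71)]
-4 0.327 | -2 0.382 | 0 0.416 | 2 0.392 | 4 0.252 | 6 0.173 | 8 0.13 | 10 0.105 | 12 0.088 | 14 0.076 | 16 0.067 | 18 0.061 | 20 0.055 | 22 0.051 | 24 0.047 | 26 0.045 | 28 0.042 | 
top []
wrist [np.int64(10189)]
```

```bash
python3 - <<'E'
from h import *
C=[.6148,.2188,2.999]; Rc,tc=casepose(C); p=viewer.camera('wrist')
o=models.outline_of('door',p); m=o[0]['pixels'].astype(float); print(o[0]['conf'],m.sum()); occ=rend(p,[CASE[1]],Rc,tc)
for th in range(-4,16,2):
    w=rend(p,DOOR2,*hang(C,ang=th))*(1-occ); w[300:]=0; print(th,round((m*w).sum()/np.maximum(m,w).sum(),3),end=' | ')
E
```

```text
0.74 10139.0
-4 0.754 | -2 0.849 | 0 0.941 | 2 0.862 | 4 0.767 | 6 0.691 | 8 0.632 | 10 0.567 | 12 0.482 | 14 0.39 |
```

Shut at about 0°, so I'm handing in.

```bash
python3 -c "
from cell import r
print(r.hand_in())"
```

```text
the job is handed in; nothing more can be done
None
```

The door is on both hinge pins and swung shut to about 0° by the last wrist camera check. The job is handed in at about 19 s on the robot's clock; the hand-in gave no verdict back.

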